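# Free the coupler block from its sprung bay

### The job

Pull the red retaining slide right back off the end of the blue coupler block. Then pinch the block by its white fin and rock it free of its tight bay: lean it clearly away from the red slide first, then clearly towards the slide, letting the ends climb, until it is out. Finish while holding it level and still straight above its bay, a centimetre or two clear of the bay's end towers, and leave the other things on the bench alone.

Things in the scene. Friction and masses are not known exactly. Their poses are not given: they have to be found in the camera images.
- bay: aluminium plate 110 (x) x 230 (y) x 10 mm fixed to the table; origin at the centre of its underside, z up. The block's bay is in its middle, between two low steel side walls and two dark end towers; the red slide sits on the plate's +y end. A fixed row of small blue adapters, up to z = 21 mm, runs along its +x edge.
- bay_floor (a point): centre of the bay's floor, 10 mm above the table. Steel side walls at x = +-15.5 to 20.5 mm rise 14 mm above it. At each end, in y, a sprung brass pad (10 mm thick bar, its axis 11 mm above this floor, about 20 N, gives 8 mm) presses on the block's end face, so that a straight pull needs 25 to 30 N
- tower_top (a point): middle of the top of the dark end tower away from the red slide, 32 mm above the table: the bay's highest rim. A like tower stands at the slide's end. Towers span y = 43 to 58 mm from the bay's centre, on either side
- block: loose blue coupler block, about 0.2 kg, 28 (x) x 70 (y) mm, 30 mm high in the middle (y within 22 mm), 22 mm at both ends, with a white upright fin on top, 24 (x) x 18 (y) mm, from 30 to 74 mm above its underside. Origin at the centre of its underside; it starts on the bay's floor, axes as the bay's (+y to the red slide)
- block_edge (a point): middle of the lower edge of the block's end away from the slide (block y = -35 mm, z = 0; the other end has one at y = +35 mm). Lean the block about one such edge (about x) and its other end climbs and stays up; then lean it back about the climbed edge. 8 degrees each way frees it; a lean counts from 4 degrees, underside under 20 mm above the bay floor
- block_axis (a point): a mere reference point on the block's own upright axis, 300 mm above its underside, in the empty air; it shows which way the block leans (to the bay's +y: towards the slide)
- block_grip (a point): point on the block's fin at which to pinch it across its 18 mm (y of the block): on the block's axis, 56 mm above its underside; pinch it firmly (50 N or so), or it slips in the pads when rocked
- latch (a joint): red retaining slide; 0 = pushed home with its lip 8 mm over the end of the block (which then cannot rise), 0.022 m = drawn right back along the bay's +y, at the stop. Friction holds it anywhere; about 5 N moves it. It is off from 0.017 m. Starts between 0 and 3 mm.
- latch_tab (a point): point in the upright tab of the red slide, to be pinched across its 10 mm (y of the bay); tab 24 (x) x 10 (y) mm, from 39.5 to 72.5 mm above the table; this point lies 62 mm above the table, at y = 75 mm + the slide's value in the bay's frame, x = 0
- cleaver: fibre cleaver, grey body 75 x 55 x 28 mm with a black lid on top, 50 mm tall in all; a bystander; origin at the centre of its underside
- bottle: closed clear bottle with red cap, 54 mm across, 130 mm tall; a bystander; origin at the centre of its underside
- spool: yellow spool, 70 mm across, 35 mm tall; a bystander; origin at the centre of its underside
- meter: orange hand-held power meter lying flat, 150 x 72 x 26 mm; a bystander; origin at the centre of its underside
- sleeve_case: flat white case with green lid, 35 x 95 x 20 mm, close by the bay on its far side; a bystander; origin at the centre of its underside
- cap_tub: black open tub 80 x 110 x 35 mm; a bystander; origin at the centre of its underside
Mind the look-alikes: they are no part of the job. What is shaped like the block but turquoise is not meant.

How it is judged:
By the outcome, as a careful person would: the job done as asked, in the order asked, and still so for the second after the job is handed in, while the arm keeps its last pose, push and grip.
It also fails if it takes over 48 s, if anything falls off the work surface, if the arm or the gripper's body presses on something with over 40 N, if the wrist force passes 120 N, or if a joint passes its speed limit or range.

### The arm

A 6-joint arm with a two-finger parallel gripper is mounted at the origin on the work surface. World frame = base frame: x ahead of the robot, y to its left, z up, the work surface at z = 0. Lengths are in m, angles in rad, forces in N, time in s.
With the tool pointing down it reaches from about 0.25 to 0.725 m from the base axis. Payload 4 kg.
Tool frame: the origin (TCP) lies midway between the tips of the shut fingers; the grasp point (between the pads) lies 19 mm behind it; z points along the fingers, y is the line along which they close (so a half turn about z gives the same grasp; the last joint's range is limited). The gripper opens to 85 mm and grips with 20 to 120 N. Pads are 22 mm wide; open, the fingers measure 114 mm over their backs; the gripper's body (76 mm by 85 mm) begins 54 mm behind the grasp point. The pads swing forward as they close: fully open they stand 13 mm farther back than shut.
Start: joints at [1.16, 0.241, 0.005, 1.335, 0, 1.571], TCP at [0.2, 0.458, 0.231] pointing down, gripper open.
Joint ranges: [-2.72, 2.72], [-1.05, 1.87], [-1.09, 1.28], [-1.99, 2.15], [-1.42, 1.44], [-3.14, 3.14]. Speed limits (rad/s): [2.79, 2.79, 3.14, 3.14, 3.14, 3.14].

### API

Orientations are given as a unit quaternion [x, y, z, w].
In Python, from workcell import get_obs, camera, job_done, silhouettes gives the robot as it stands. The module is installed in compiled form; this text tells all that it offers.
- The arm moves only by the tool drive_tool, never from a script. Its argument "increments" is a list of rows, each a list of 3 entries, a list of its own where there are three numbers: the shift along the world's x, y, z in mm, then the turn, a rotation vector about the world's x, y, z in degrees, then the opening, from 0 (shut) to 1 (fully open). A call has 1 to 8 rows; each row shifts and turns the commanded pose from where the row before left it; what a row does not reach is not made up. A row lasts 1/12 s, in which the tool goes at most 41.7 mm and 7.16 degrees, less where a joint would pass 70% of its speed; a pose out of reach is approached as far as the arm can. A call is refused whole if a number of a shift passes 41.7 or a number of a turn 7.16, either way. A call with a gripper value outside its range is refused whole. The fingers move at their own pace and stop on an object; the grip force is fixed at half the most. Time passes only in rows, so rows that do not move let the fingers close. It gives the time, the measured TCP pose, the force, the opening and the grip force at its end, in the units of the state.
- get_obs(): the state, without advancing time (a new reading comes with each control period).
- camera(name): name is "scene" or "top" or "wrist"; returns a dict with "image" (480x640x3 uint8, red, green, blue), "K" (3x3 intrinsics, pixels), "k1" (the pictures are not rectified: a ray, as slopes to the right and down, at radius r is drawn at 1 + k1 r^2 times it, then the intrinsics apply), "view" (4x4, takes a point from world to camera coordinates). Camera axes: x right, y down, z forward; pixel columns grow to the right and rows downward; lengths in m; the calibration is good to about 2 mm. A picture is of the moment at which its call begins. There is no depth.
- job_done(): hands the job in; it is judged then, once.
Trained networks look in a picture, given as the dict that the camera call returned (one of the last four; its "shot" number tells which), for a name from the list of things; names that differ only in an ending like _2 or _b are one class to them, and where a whole thing is asked for, a point or a joint stands for the part that bears it (a point fixed in the world has none). Each returns a list of dicts, best first, with "conf" (0 to 1); they miss things now and then, are a little off and sometimes report something else, mostly with a low value. They report only what shows in the picture. A call takes as long as a camera call. They do not tell look-alikes from the thing itself.
- silhouettes(query, picture): "region" (480x640 bool, what is visible of it) and "bbox" ([left, top, right, bottom] in pixels, round what is visible of it).
The state is a dict: "clock": time; "joint_pos": joint angles; "joint_vel": joint speeds; "tau": joint torques, N m; "eef_pos": TCP position; "tool_rot": TCP orientation; "ft_force": force on the tool from outside, world axes, zero at the start; "ft_torque": the same for the moment, N m; "grip_width": finger opening in m; "grasp_force": force on a finger pad.
Only numpy, scipy, OpenCV 4.12 (cv2) and the standard library are available. Lean on these libraries where they do the work, as an engineer would, in place of code of your own. Each camera call takes 0.05 s, during which the arm holds its last target. There are 200 camera calls.

## Working session

There is one attempt and no reset: what is moved stays moved. The work goes in short steps, Python scripts to look and compute and a tool call to move; the robot and the scene stay as the last step left them, time stands still between calls to the robot, and variables do not carry over. Pictures are saved under pics/ and viewed, at most 10 in all, crops included, and the job is handed in when it is done.

Besides the shell and the picture viewer there is one more tool, called after "Emit:" by a JSON object that holds its "fn" and its "kwargs". drive_tool: Moves the arm, as the interface text tells. Its arguments: {"type":"object","properties":{"increments":{"type":"array"}},"required":["increments"]}

```bash
mkdir -p pics
cat > h.py <<'E'
import numpy as np, cv2
from workcell import get_obs, camera, job_done, silhouettes
def save(n,im): cv2.imwrite('pics/'+n, im[:,:,::-1])
def proj(c,P):
    P=np.atleast_2d(P); V=np.array(c['view']); q=P@V[:3,:3].T+V[:3,3]; s=q[:,:2]/q[:,2:]
    r2=(s**2).sum(1,keepdims=True); s=s*(1+c['k1']*r2); K=np.array(c['K'])
    return s@K[:2,:2].T+K[:2,2]
def unproj(c,px,z):
    K=np.array(c['K']); d=(np.atleast_2d(px)-K[:2,2])@np.linalg.inv(K[:2,:2]).T
    s=d.copy()
    for _ in range(20): s=d/(1+c['k1']*(s**2).sum(1,keepdims=True))
    V=np.array(c['view']); R=V[:3,:3]; o=-R.T@V[:3,3]
    r=np.c_[s,np.ones(len(s))]@R
    return o+r*((z-o[2])/r[:,2:])
E
python3 - <<'E'
from h import *
o=get_obs(); print(o['clock'],o['eef_pos'],o['tool_rot'],o['grip_width'])
for n in ['scene','top']:
    c=camera(n); save(n+'0.png',c['image'])
    for q in ['bay','block','latch','sleeve_case','cleaver','bottle','spool','meter','cap_tub']:
        for d in silhouettes(q,c):
            m=d['region']; ys,xs=np.nonzero(m); print(n,q,round(d['conf'],2),d['bbox'],xs.mean().round(),ys.mean().round(), unproj(c,[[xs.mean(),ys.mean()]],0.02).round(3)[0][:2])
E
```

```text
0.0 [0.19942861 0.45781676 0.23041048] [ 2.03963703e-01  9.78977894e-01 -1.02614420e-03 -1.93579512e-04] 0.0850861879446568
scene bay 0.74 [302.1, 275.2, 397.3, 328.9] 351.0 300.0 [0.55  0.094]
scene bay 0.65 [437.9, 226.4, 466.2, 250.4] 452.0 237.0 [0.322 0.406]
scene bay 0.41 [168.0, 211.2, 192.4, 249.1] 180.0 230.0 [ 0.279 -0.401]
scene block 0.9 [317.7, 236.3, 340.4, 266.5] 329.0 252.0 [0.377 0.043]
scene block 0.83 [333.6, 277.0, 361.0, 296.4] 349.0 291.0 [0.519 0.092]
scene block 0.75 [361.7, 282.9, 385.2, 306.9] 375.0 296.0 [0.536 0.157]
scene block 0.44 [304.3, 276.2, 396.9, 326.7] 351.0 301.0 [0.551 0.093]
scene latch 0.51 [363.0, 287.3, 383.0, 305.4] 375.0 296.0 [0.536 0.157]
scene sleeve_case 0.91 [317.1, 320.0, 356.8, 345.5] 338.0 331.0 [0.643 0.056]
scene cleaver 0.64 [438.8, 226.3, 465.6, 250.3] 452.0 237.0 [0.322 0.406]
scene bottle 0.86 [450.1, 239.5, 475.9, 283.3] 464.0 262.0 [0.422 0.417]
scene spool 0.84 [472.2, 290.4, 505.6, 324.0] 489.0 306.0 [0.575 0.443]
scene meter 0.95 [170.4, 209.0, 193.7, 250.7] 180.0 230.0 [ 0.279 -0.399]
scene cap_tub 0.67 [134.9, 284.4, 
[... 330 characters left out ...]
k 0.5 [307.1, 270.0, 326.9, 293.6] 317.0 282.0 [0.378 0.045]
top block 0.16 [262.8, 211.8, 340.5, 261.5] 302.0 234.0 [0.527 0.093]
top latch 0.46 [273.4, 223.2, 293.1, 233.3] 282.0 228.0 [0.548 0.154]
top bottle 0.7 [439.8, 221.9, 478.2, 247.1] 459.0 233.0 [ 0.533 -0.399]
top bottle 0.53 [191.9, 245.6, 212.5, 266.5] 200.0 257.0 [0.456 0.408]
top spool 0.78 [175.0, 211.3, 201.7, 233.2] 190.0 221.0 [0.57  0.446]
top spool 0.23 [264.0, 207.2, 343.3, 256.3] 301.0 234.0 [0.527 0.094]
top meter 0.63 [446.4, 289.3, 476.1, 345.0] 463.0 318.0 [ 0.266 -0.402]
top cap_tub 0.76 [440.7, 224.0, 481.5, 248.9] 459.0 233.0 [ 0.534 -0.399]
top cap_tub 0.7 [272.8, 221.0, 295.3, 234.6] 282.0 227.0 [0.549 0.153]
```

Run:
```python
import cv2,numpy as np
a=cv2.imread('pics/scene0.png')[225:350,290:420]; b=cv2.imread('pics/top0.png')[185:310,245:375]
a=cv2.resize(a,(400,385),interpolation=cv2.INTER_CUBIC);b=cv2.resize(b,(400,385),interpolation=cv2.INTER_CUBIC)
cv2.imwrite('pics/crop1.png',np.hstack([a,b]))
```

```text
(no output)
```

View pics/crop1.png

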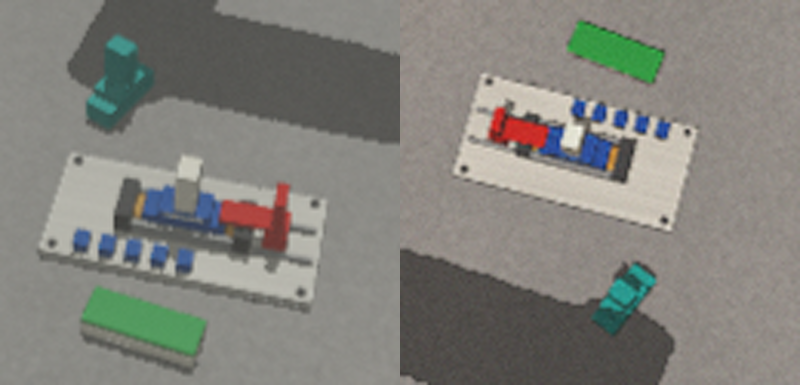

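The blue block with the white fin is at scene (350,288), top (302,233). It sits in the plate with the red slide, so it is the one meant. The turquoise look-alike at scene (329,252), top (317,282) stands loose on the bench and is not meant. Next I fit the plate pose.

```bash
cat >> h.py <<'E'
from scipy.optimize import minimize
def boxpts(x0,x1,y0,y1,z0,z1): return np.array([[x,y,z] for x in(x0,x1) for y in(y0,y1) for z in(z0,z1)])/1000.
PLATE=boxpts(-55,55,-115,115,0,10)
def toW(p,P):
    c,s=np.cos(p[2]),np.sin(p[2]); return P@np.array([[c,s,0],[-s,c,0],[0,0,1]])+[p[0],p[1],0]
def hullmask(c,P,f=4):
    h=cv2.convexHull(proj(c,P).astype(np.float32)); m=np.zeros((480*f,640*f),np.uint8)
    cv2.fillConvexPoly(m,np.round((h+0.5)*f).astype(np.int32),1); return m>0
def fitplate(views,p0):
    T=[(c,np.kron(m,np.ones((4,4)))>0) for c,m in views]
    def cost(p):
        return sum(1-(lambda a:(a&t).sum()/(a|t).sum())(hullmask(c,toW(p,PLATE))) for c,t in T)
    r=minimize(cost,p0,method='Nelder-Mead',options=dict(initial_simplex=np.array(p0)+np.array([[0,0,0],[.01,0,0],[0,.01,0],[0,0,.08]]),maxiter=120))
    return r.x,r.fun
E
python3 - <<'E'
from h import *
V=[]
for n in ['scene','top']:
    c=camera(n); m=max([d for d in silhouettes('bay',c)],key=lambda d:d['conf'])['region'].astype(np.uint8)
    print(m.sum())
    cn=max(cv2.findContours(m,0,2)[0],key=cv2.contourArea)
    # bright low-saturation plate from picture, near region
    roi=cv2.dilate(m,np.ones((7,7)))
    im=c['image'].astype(int); pl=((im.min(2)>(185 if n=='top' else 160))&(roi>0)).astype(np.uint8)
    if n=='top':
        h=np.zeros_like(m); cv2.fillConvexPoly(h,cv2.convexHull(np.argwhere(cv2.morphologyEx(pl,2,np.ones((2,2))))[:,::-1].astype(np.int32)),1); print(pl.sum(),h.sum())
    h2=np.zeros_like(m); cv2.fillConvexPoly(h2,cv2.convexHull(cn),1)
    print(n,fitplate([(c,h2)],[.53,.092,-.24]))
    if n=='top': print('thr',fitplate([(c,h)],[.53,.092,-.24]))
    V.append((c,h2)); 
    print(n, np.linalg.inv(np.array(c['view']))[:3,3])
print(fitplate(V,[.53,.092,-.24]))
E
```

```text
2740
scene (array([ 0.53160811,  0.09274026, -0.25982639]), np.float64(0.04040231844527786))
scene [1.26187240e+00 9.31403626e-04 9.49979096e-01]
2358
411 1753
top (array([ 0.53112871,  0.09452325, -0.25208578]), np.float64(0.03565794357832219))
thr (array([ 0.52915485,  0.08987101, -0.28284509]), np.float64(0.32301899543819845))
top [0.14692626 0.00348377 1.88797448]
(array([ 0.53086634,  0.0934534 , -0.24906496]), np.float64(0.07822015952296346))
```

Emit:
{"fn": "drive_tool", "kwargs": {"increments": [[[14,-14,0],[0,0,1],0.45],[[28,-29,0],[0,0,1],0.45],[[28,-29,0],[0,0,1],0.45],[[28,-29,0],[0,0,1],0.45],[[28,-29,0],[0,0,1],0.45],[[28,-29,0],[0,0,1],0.45],[[28,-29,0],[0,0,1],0.45],[[28,-29,0],[0,0,1],0.45]]}}

```text
clock: 1.87
eef_pos: [0.4108, 0.2398, 0.2315]
tool_rot: [0.135, 0.991, 0.0, 0.0]
ft_force: [1.0, 0.0, 0.8]
grip_width: 0.0389
grasp_force: 0.0
```

Emit:
{"fn": "drive_tool", "kwargs": {"increments": [[[28,-29,0],[0,0,1.2],0.45],[[28,-29,-6],[0,0,0],0.45],[[28,-28,-12],[0,0,0],0.45],[[28,-24,-10],[0,0,0],0.45],[[10,-12,0],[0,0,0],0.45],[[0,0,0],[0,0,0],0.45],[[0,0,0],[0,0,0],0.45]]}}

```text
clock: 2.45
eef_pos: [0.5318, 0.1186, 0.2028]
tool_rot: [0.126, 0.992, -0.0, -0.001]
ft_force: [-0.2, 0.1, -1.0]
grip_width: 0.0381
grasp_force: 0.0
```

Run:
```python
from h import *
o=get_obs(); print(o['clock'],o['eef_pos'],o['tool_rot'],o['grip_width'],o['ft_force'])
c=camera('wrist'); p=[.531,.0935,-.25]
im=c['image'].copy(); print(np.linalg.inv(np.array(c['view']))[:3,3])
for X in [(55,115,10),(55,-115,10),(-55,-115,10),(-55,115,10),(0,75,62),(0,0,84),(0,-50.5,32),(0,50.5,32)]:
    u=proj(c,toW(p,np.array([X])/1000.))[0]; print(X,u.round(1)); cv2.drawMarker(im,tuple(int(v) for v in u),(255,0,255),0,12,1)
save('w1.png',im); np.save('w1',c['image'])
```

```text
2.45 [0.53183282 0.11861015 0.20278233] [ 1.25862285e-01  9.92047535e-01 -7.20591162e-06 -6.10612336e-04] 0.03809747105384879 [-0.15163026  0.13869146 -0.95514971]
[0.46417235 0.13617463 0.34612813]
(55, 115, 10) [428.  275.2]
(55, -115, 10) [157.4 276. ]
(-55, -115, 10) [142.4 144.2]
(-55, 115, 10) [437.1 142.8]
(0, 75, 62) [393.9 228.3]
(0, 0, 84) [283.  237.5]
(0, -50.5, 32) [222.7 218.8]
(0, 50.5, 32) [355.3 218.3]
```

View pics/w1.png

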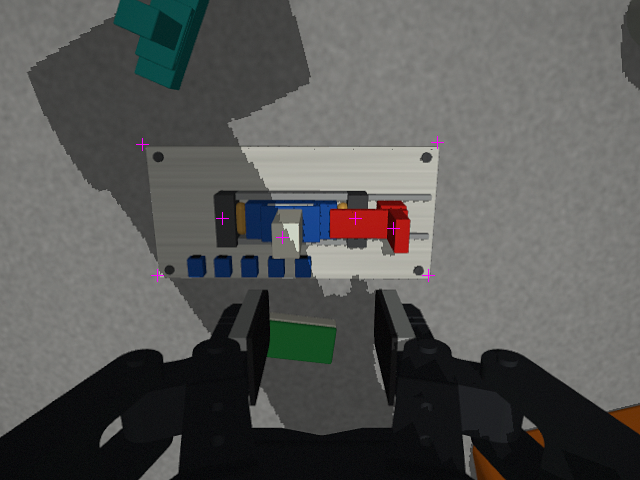

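The wrist view shows the plate with corners at about (147,147), (439,147), (431,278) and (158,278), the white fin at about (287,233) and the red tab at about (400,230). I refine from the plate edges and overlay wireframes for the fin and tab.

```bash
cat >> h.py <<'E'
from scipy.optimize import least_squares
def wire(c,im,p,b,col,f,x0,y0):
    q=proj(c,toW(p,boxpts(*b)))
    for i in range(8):
        for j in range(i):
            if bin(i^j).count('1')==1: cv2.line(im,*[tuple(int(round((v+.5-o)*f)) for v,o in zip(q[k],(x0,y0))) for k in(i,j)],col,1)
E
python3 - <<'E'
from h import *
c=camera('wrist'); im=c['image']
g=cv2.GaussianBlur(cv2.cvtColor(im,cv2.COLOR_RGB2LAB),(0,0),1).astype(float)[:,:,0]
hs=cv2.GaussianBlur(im,(0,0),.8).astype(float)
def edgepts(p):
    # search along normals of the plate's top edges for strongest gradient
    out=[]
    for a,b,nx in [((-55,-105),(-55,105),(-1,0)),((55,-105),(55,105),(1,0)),((-45,-115),(45,-115),(0,-1)),((-45,115),(45,115),(0,1))]:
        for t in np.linspace(0,1,25):
            P=np.array([*(np.array(a)*(1-t)+np.array(b)*t),10]); off=np.arange(-7,7.01,.25)
            Q=P+off[:,None]*np.array([*nx,0]); u=proj(c,toW(p,Q/1000))
            v=cv2.remap(g.astype(np.float32),u[:,:1].astype(np.float32),u[:,1:].astype(np.float32),1).ravel()
            d=np.abs(v[4:]-v[:-4]); k=d.argmax()
            if d[k]>12: out.append((u[k+2],P,nx))
    return out
p=np.array([.531,.0935,-.25])
for it in range(4):
    E=edgepts(p)
    def res(q):
        r=[]
        for u,P,nx in E:
            w=unproj(c,[u],.010)[0]; cs,s=np.cos(q[2]),np.sin(q[2]); d=w[:2]-q[:2]; l=np.array([cs*d[0]+s*d[1],-s*d[0]+cs*d[1]])*1000
            r.append((l-P[:2])@np.array(nx))
        return np.array(r)
    s=least_squares(res,p,loss='soft_l1',f_scale=.5); p=s.x
    print(p.round(4),len(E),np.median(np.abs(res(p))).round(2))
np.save('p',p)
f=4;x0,y0,w,h=200,170,200,120
z=cv2.resize(im[y0:y0+h,x0:x0+w],None,fx=f,fy=f,interpolation=cv2.INTER_CUBIC).copy()
wire(c,z,p,(-12,12,-9,9,40,84),(255,0,255),f,x0,y0)
wire(c,z,p,(-12,12,71,81,39.5,72.5),(255,255,0),f,x0,y0)
save('w2.png',z)
E
```

```text
[ 0.5334  0.0942 -0.2568] 94 0.37
[ 0.5334  0.0942 -0.2574] 94 0.48
[ 0.5334  0.0942 -0.2576] 95 0.47
[ 0.5334  0.0942 -0.2577] 95 0.5
```

View pics/w2.png

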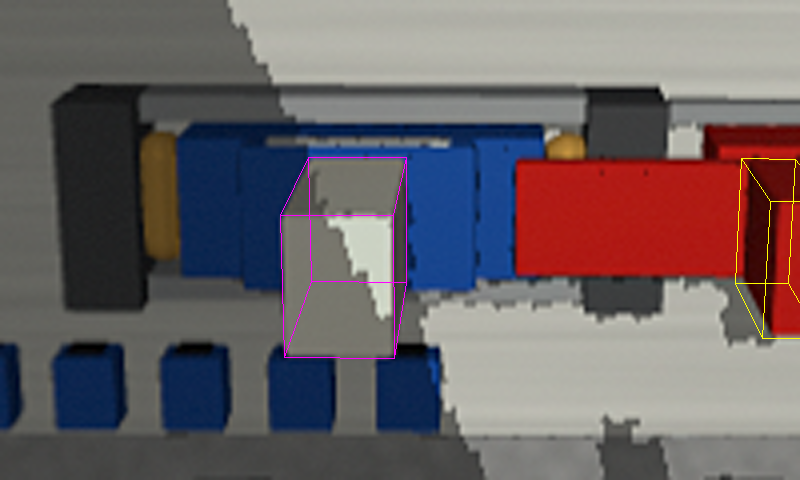

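The wireframe lies on the fin exactly (crop (283-406,157-357)), which confirms the block and the bay pose. The tab sits about 1.5 mm beyond the slide's zero. I go to the tab.

Emit:
{"fn": "drive_tool", "kwargs": {"increments": [[[10,25,-15],[0,0,-0.3],0.45],[[11,24.6,-25],[0,0,0],0.45],[[0,0,-35],[0,0,0],0.45],[[0,0,-35],[0,0,0],0.45],[[0,0,-28],[0,0,0],0.45],[[0,0,-16],[0,0,0],0.45],[[0,0,-6],[0,0,0],0.45],[[0,0,0],[0,0,0],0.45]]}}

```text
clock: 3.22
eef_pos: [0.5508, 0.1699, 0.0422]
tool_rot: [0.126, 0.992, -0.001, -0.001]
ft_force: [-1.4, -0.4, 0.3]
grip_width: 0.0385
grasp_force: 0.0
```

Emit:
{"fn": "drive_tool", "kwargs": {"increments": [[[0,0,0],[0,0,0],0.2],[[0,0,0],[0,0,0],0],[[0,0,0],[0,0,0],0],[[0,0,0],[0,0,0],0],[[0,0,0],[0,0,0],0],[[0,0,0],[0,0,0],0]]}}

```text
clock: 3.72
eef_pos: [0.5539, 0.1694, 0.0456]
tool_rot: [0.127, 0.992, 0.001, 0.002]
ft_force: [-1.4, -0.4, 6.0]
grip_width: 0.0093
grasp_force: 60.5
```

Emit:
{"fn": "drive_tool", "kwargs": {"increments": [[[0.8,2.9,0],[0,0,0],0],[[0.8,2.9,0],[0,0,0],0],[[0.8,2.9,0],[0,0,0],0],[[0.8,2.9,0],[0,0,0],0],[[0.8,2.9,0],[0,0,0],0],[[0.7,2.9,0],[0,0,0],0],[[0.5,1.9,0],[0,0,0],0],[[0,0,0],[0,0,0],0]]}}

```text
clock: 4.38
eef_pos: [0.5587, 0.1876, 0.0456]
tool_rot: [0.128, 0.992, -0.0, 0.001]
ft_force: [-3.4, -2.2, 9.4]
grip_width: 0.0087
grasp_force: 60.8
```

Emit:
{"fn": "drive_tool", "kwargs": {"increments": [[[0.4,1.5,0],[0,0,0],0],[[0.3,1,0],[0,0,0],0],[[0,0,0],[0,0,0],0],[[0,0,0],[0,0,0],0]]}}

```text
clock: 4.72
eef_pos: [0.5588, 0.1879, 0.0456]
tool_rot: [0.128, 0.992, -0.002, 0.001]
ft_force: [-4.1, -8.8, 10.6]
grip_width: 0.0091
grasp_force: 61.1
```

Emit:
{"fn": "drive_tool", "kwargs": {"increments": [[[0,-1,0],[0,0,0],0.3],[[0,0,0],[0,0,0],0.45],[[0,0,0],[0,0,0],0.45],[[0,0,12],[0,0,0],0.45],[[0,0,30],[0,0,0],0.45],[[0,0,40],[0,0,0],0.45],[[-4,-14,38],[0,0,0],0.45],[[-7,-25,30],[0,0,0],0.45]]}}

```text
clock: 5.38
eef_pos: [0.5489, 0.1531, 0.1961]
tool_rot: [0.125, 0.992, 0.001, 0.002]
ft_force: [0.4, -0.6, 1.1]
grip_width: 0.0383
grasp_force: 0.0
```

Emit:
{"fn": "drive_tool", "kwargs": {"increments": [[[-7,-28,6],[0,0,0],0.45],[[-7,-26,0],[0,0,0],0.45],[[0,0,0],[0,0,0],0.45],[[0,0,0],[0,0,0],0.45]]}}

```text
clock: 5.72
eef_pos: [0.5336, 0.0961, 0.1998]
tool_rot: [0.128, 0.992, 0.0, 0.0]
ft_force: [-0.2, 0.3, 0.2]
grip_width: 0.038
grasp_force: 0.0
```

Run:
```python
from h import *
o=get_obs(); print(o['clock'],o['eef_pos'],o['tool_rot'],o['grip_width'],o['ft_force'])
c=camera('wrist'); p=np.load('p.npy'); im=c['image']
u=proj(c,toW(p,np.array([[0,30,20]])/1000))[0]; f=4; x0,y0=int(u[0]-100),int(u[1]-60)
z=cv2.resize(im[y0:y0+140,x0:x0+200],None,fx=f,fy=f,interpolation=cv2.INTER_CUBIC).copy()
wire(c,z,p,(-12,12,-9,9,40,84),(255,0,255),f,x0,y0)
wire(c,z,p,(-12,12,92,102,39.5,72.5),(255,255,0),f,x0,y0)
save('w3.png',z)
```

```text
5.7167 [0.53359956 0.09606073 0.19982042] [1.28406236e-01 9.91721465e-01 4.27424896e-04 4.38162026e-04] 0.038026433516935514 [-0.24537575  0.34138954  0.2087757 ]
```

View pics/w3.png

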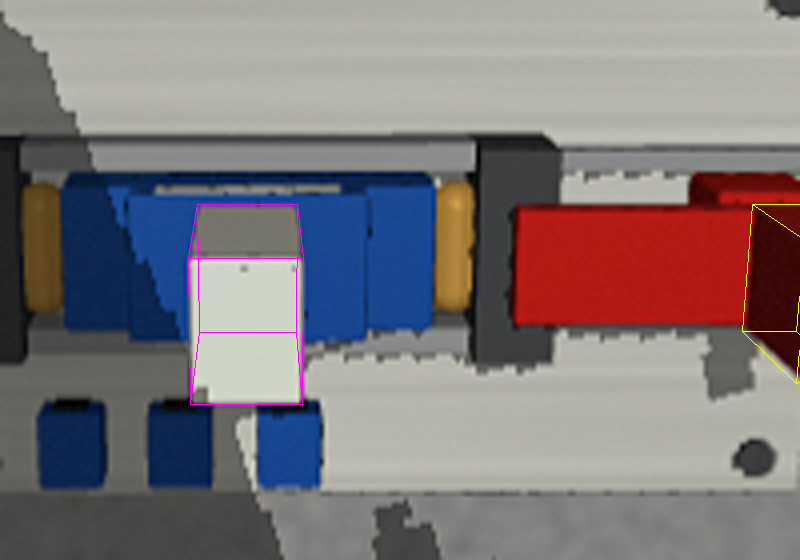

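The slide is right back: its lip ends at crop x=515, over the tower and clear of the block, which ends at x=432. The fin wireframe still fits. I descend on the fin.

Emit:
{"fn": "drive_tool", "kwargs": {"increments": [[[0,-2,-20],[0,0,0],0.45],[[0,0,-35],[0,0,0],0.45],[[0,0,-38],[0,0,0],0.45],[[0,0,-30],[0,0,0],0.45],[[0,0,-20],[0,0,0],0.45],[[0,0,-9],[0,0,0],0.45],[[0,0,0],[0,0,0],0.45],[[0,0,0],[0,0,0],0.45]]}}

```text
clock: 6.43
eef_pos: [0.5339, 0.0956, 0.0473]
tool_rot: [0.127, 0.992, 0.0, -0.0]
ft_force: [0.5, 0.6, -0.1]
grip_width: 0.0382
grasp_force: 0.0
```

Emit:
{"fn": "drive_tool", "kwargs": {"increments": [[[0,0,0],[0,0,0],0.3],[[0,0,0],[0,0,0],0],[[0,0,0],[0,0,0],0],[[0,0,0],[0,0,0],0],[[0,0,0],[0,0,0],0],[[0,0,0],[0,0,0],0]]}}

```text
clock: 6.93
eef_pos: [0.535, 0.0944, 0.0493]
tool_rot: [0.128, 0.992, 0.0, 0.002]
ft_force: [-1.1, -2.2, 6.4]
grip_width: 0.0171
grasp_force: 60.8
```

Emit:
{"fn": "drive_tool", "kwargs": {"increments": [[[-0.3,-1.3,1.2],[1.93,-0.51,0],0],[[-0.3,-1.3,1.2],[1.93,-0.51,0],0],[[-0.4,-1.3,1.1],[1.93,-0.51,0],0],[[-0.4,-1.4,1.1],[1.93,-0.51,0],0],[[-0.4,-1.4,1.0],[1.93,-0.51,0],0],[[0,0,0],[0,0,0],0],[[0,0,0],[0,0,0],0]]}}

```text
clock: 7.52
eef_pos: [0.5336, 0.0886, 0.0553]
tool_rot: [0.127, 0.988, 0.088, 0.013]
ft_force: [-1.7, -0.8, 6.1]
grip_width: 0.0171
grasp_force: 60.6
```

```bash
cat >> h.py <<'E'
from scipy.spatial.transform import Rotation as Ro
def tilt():
    # tool lean about bay x (+ = away from slide) and about bay y; TCP in bay frame
    p=np.load('p.npy'); o=get_obs(); R=Ro.from_euler('z',p[2]).inv()
    a=R.apply(Ro.from_quat(o['tool_rot']).apply([0,0,-1])); t=R.apply(np.array(o['eef_pos'])-[p[0],p[1],0])*1000
    print('t',o['clock'],'lean',np.degrees(np.arctan2(-a[1],a[2])).round(2),'roll',np.degrees(np.arctan2(a[0],a[2])).round(2),'tcp_bay',t.round(1),'F',R.apply(o['ft_force']).round(1),'M',R.apply(o['ft_torque']).round(2),o['grip_width'])
E
python3 - <<'E'
from h import *
tilt(); 
for n in ['scene','wrist']:
    c=camera(n); np.save(n,c['image']); p=np.load('p.npy'); im=c['image']
    u=proj(c,toW(p,np.array([[0,0,45]])/1000))[0]; r,f=(45,8) if n=='scene' else (90,4)
    x0,y0=int(u[0]-r),int(u[1]-r); z=cv2.resize(im[y0:y0+2*r,x0:x0+2*r],(400,400),interpolation=cv2.INTER_CUBIC)
    globals()[n+'z']=z
save('l1.png',np.hstack([scenez,wristz]))
E
```

```text
t 7.5167 lean 10.26 roll -0.22 tcp_bay [ 1.6 -5.3 55.3] F [-1.4 -1.2  6.1] M [0.53 0.21 0.05] 0.017086166807634057
```

View pics/l1.png

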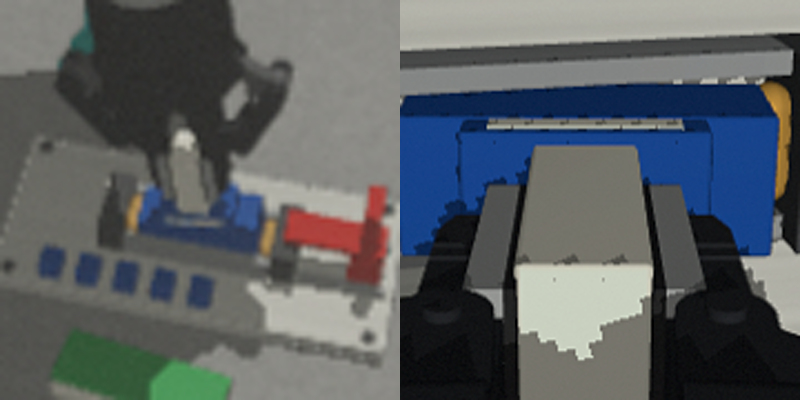

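The block's slide end looks raised in the scene crop, at (250,200). I check the real lean with an overlay: magenta at 10°, yellow at 5°.

```bash
cat >> h.py <<'E'
def blockW(p,y,z,th,P):
    # block points (m) -> bay frame with origin at (0,y,z) mm and lean th deg (+ away from slide) -> world
    return toW(p,Ro.from_euler('x',th,degrees=True).apply(P)+np.array([0,y,z])/1000)
def wireb(c,im,p,y,z,th,b,col,f,x0,y0):
    q=proj(c,blockW(p,y,z,th,boxpts(*b)))
    for i in range(8):
        for j in range(i):
            if bin(i^j).count('1')==1: cv2.line(im,*[tuple(int(round((v+.5-o)*f)) for v,o in zip(q[k],(x0,y0))) for k in(i,j)],col,1)
E
python3 - <<'E'
from h import *
p=np.load('p.npy'); c=camera('wrist'); im=c['image']; f=3
u=proj(c,toW(p,np.array([[0,0,40]])/1000))[0]; x0,y0=int(u[0]-130),int(u[1]-80)
z=cv2.resize(im[y0:y0+180,x0:x0+260],None,fx=f,fy=f,interpolation=cv2.INTER_CUBIC)
for th,col in [(10,(255,0,255)),(5,(255,255,0))]:
    t=np.radians(th); a=(-35+35*np.cos(t),10+35*np.sin(t),th)
    for b in [(-14,14,-35,35,0,22),(-12,12,-9,9,30,74)]: wireb(c,z,p,*a,b,col,f,x0,y0)
save('l2.png',z)
E
```

```text
(no output)
```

View pics/l2.png

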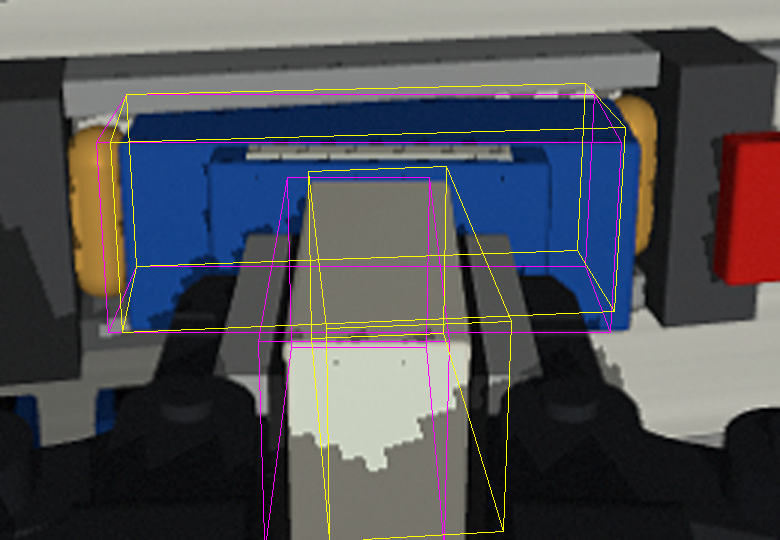

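The block leans 10°: its top edges lie parallel to the magenta frame at row 143, shifted about 2 mm towards the slide. Now I lean it towards the slide about the climbed edge.

Emit:
{"fn": "drive_tool", "kwargs": {"increments": [[[0.2,0.9,1.4],[-1.93,0.51,0],0],[[0.2,0.9,1.4],[-1.93,0.51,0],0],[[0.3,1.0,1.3],[-1.93,0.51,0],0],[[0.3,1.0,1.3],[-1.93,0.51,0],0],[[0.3,1.1,1.2],[-1.93,0.51,0],0],[[0.3,1.1,1.2],[-1.93,0.51,0],0],[[0.3,1.2,1.1],[-1.93,0.51,0],0],[[0.3,1.2,1.1],[-1.93,0.51,0],0]]}}

```text
clock: 8.33
eef_pos: [0.535, 0.0954, 0.0646]
tool_rot: [0.128, 0.99, -0.053, -0.005]
ft_force: [-0.9, -3.4, 1.8]
grip_width: 0.0169
grasp_force: 60.1
```

Emit:
{"fn": "drive_tool", "kwargs": {"increments": [[[0.3,1.2,1.0],[-1.93,0.51,0],0],[[0.3,1.2,1.0],[-1.93,0.51,0],0],[[0,0,0],[0,0,0],0],[[0,0,0],[0,0,0],0]]}}

```text
clock: 8.67
eef_pos: [0.5353, 0.0982, 0.0656]
tool_rot: [0.127, 0.988, -0.087, -0.01]
ft_force: [0.6, -4.4, 1.0]
grip_width: 0.017
grasp_force: 60.1
```

Run:
```python
from h import *
tilt()
p=np.load('p.npy'); c=camera('wrist'); im=c['image']; f=3
u=proj(c,toW(p,np.array([[0,0,40]])/1000))[0]; x0,y0=int(u[0]-130),int(u[1]-80)
z=cv2.resize(im[y0:y0+180,x0:x0+260],None,fx=f,fy=f,interpolation=cv2.INTER_CUBIC)
for th,col in [(-10,(255,0,255)),(-5,(255,255,0))]:
    t=np.radians(-th); a=(1,10+12.2+35*np.sin(t),th)
    for b in [(-14,14,-35,35,0,22),(-12,12,-9,9,30,74)]: wireb(c,z,p,*a,b,col,f,x0,y0)
save('l3.png',z)
```

```text
t 8.6667 lean -10.07 roll -0.12 tcp_bay [ 0.8  4.4 65.6] F [ 1.7 -4.1  1. ] M [-0.84 -0.45  0.06] 0.01698390418506187
```

View pics/l3.png

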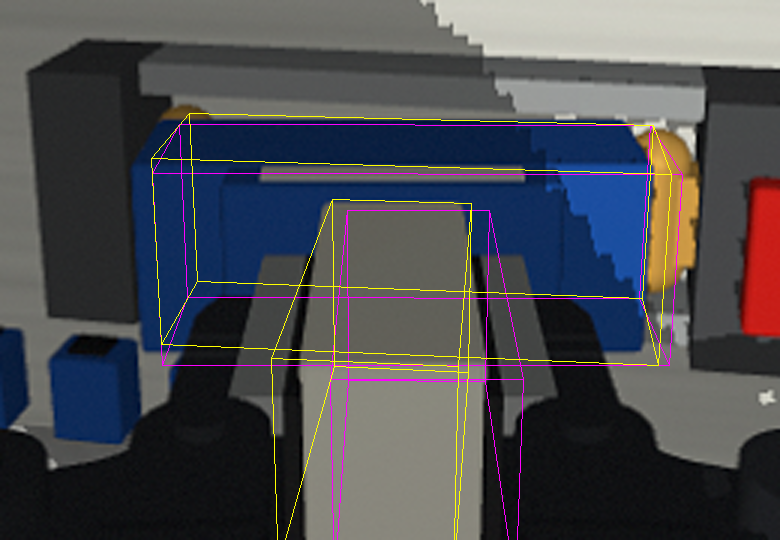

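The block leans -10° towards the slide, with its edges parallel to the magenta frame. Its -y end is now above the left pad and tower gap. I lift, then level it.

Emit:
{"fn": "drive_tool", "kwargs": {"increments": [[[0,0,2],[0,0,0],0],[[0,0,3],[0,0,0],0],[[0,0,3],[0,0,0],0],[[0,0,3],[0,0,0],0],[[0,0,3],[0,0,0],0],[[0,0,0],[0,0,0],0]]}}

```text
clock: 9.22
eef_pos: [0.535, 0.0994, 0.0797]
tool_rot: [0.127, 0.988, -0.086, -0.011]
ft_force: [1.6, -0.1, -2.5]
grip_width: 0.017
grasp_force: 59.7
```

Emit:
{"fn": "drive_tool", "kwargs": {"increments": [[[-0.2,-0.8,2],[1.93,-0.51,0],0],[[-0.2,-0.8,2],[1.93,-0.51,0],0],[[-0.2,-0.8,1],[1.93,-0.51,0],0],[[-0.2,-0.8,1],[1.93,-0.51,0],0],[[-0.2,-0.8,1],[1.93,-0.51,0],0],[[0,0,0],[0,0,0],0],[[0,0,0],[0,0,0],0]]}}

```text
clock: 9.8
eef_pos: [0.5334, 0.0945, 0.0861]
tool_rot: [0.128, 0.992, -0.0, -0.0]
ft_force: [0.7, -0.4, -2.8]
grip_width: 0.0171
grasp_force: 59.8
```

Run:
```python
from h import *
tilt()
p=np.load('p.npy'); c=camera('wrist'); im=c['image']; f=3
u=proj(c,toW(p,np.array([[0,0,60]])/1000))[0]; x0,y0=int(u[0]-130),int(u[1]-80)
z=cv2.resize(im[y0:y0+180,x0:x0+260],None,fx=f,fy=f,interpolation=cv2.INTER_CUBIC)
for b in [(-14,14,-35,35,0,22),(-12,12,-9,9,30,74)]: wireb(c,z,p,0,47,0,b,(255,0,255),f,x0,y0)
save('l4.png',z)
```

```text
t 9.8 lean -0.03 roll -0.0 tcp_bay [-0.1  0.3 86.1] F [ 0.8 -0.2 -2.8] M [ 0.03  0.05 -0.02] 0.017093704902248284
```

View pics/l4.png

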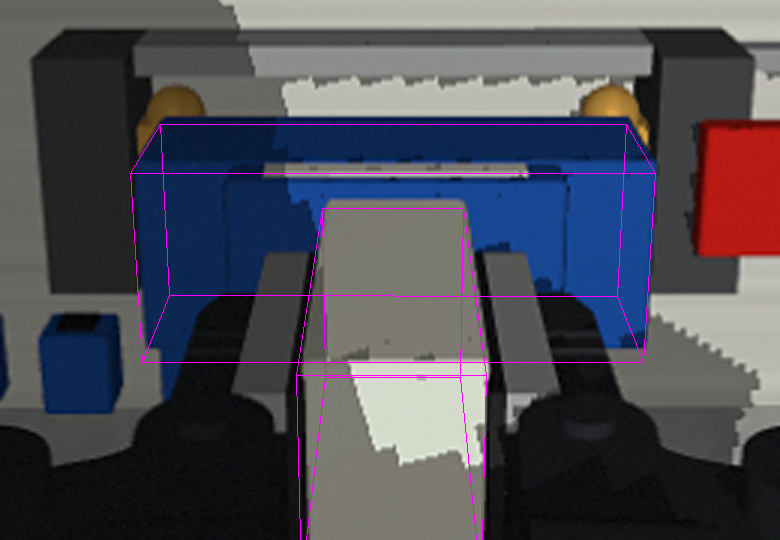

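The block hangs level over the bay, within 1–2 mm of the frame and perhaps a little low. I raise it 2 mm and let it settle.

Emit:
{"fn": "drive_tool", "kwargs": {"increments": [[[0,0,2],[0,0,0],0],[[0,0,0],[0,0,0],0],[[0,0,0],[0,0,0],0],[[0,0,0],[0,0,0],0],[[0,0,0],[0,0,0],0],[[0,0,0],[0,0,0],0]]}}

```text
clock: 10.35
eef_pos: [0.5335, 0.095, 0.0878]
tool_rot: [0.127, 0.992, -0.0, -0.0]
ft_force: [-0.6, 0.3, -1.6]
grip_width: 0.0172
grasp_force: 59.8
```

Run:
```python
from h import *
tilt(); print(job_done())
```

```text
t 10.35 lean -0.01 roll 0.01 tcp_bay [-0.1  0.9 87.8] F [-0.6  0.1 -1.6] M [-0.03  0.03 -0.03] 0.01724216112235326
the job is handed in; nothing more can be done
None
```

I handed the job in at 10.4 s: the slide is fully back, the block was rocked about 10° away from it and then about 10° towards it, and it is now held level above its bay, roughly 15 mm clear of the towers; I got no verdict back.

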